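# Dig the torch out of the tackle carton and snap it into its clips

## Task

The metal torch lies boxed in on the floor of the cardboard carton, between the bait jar, the line spool and the lure case. Stand those three on the grey mat, then press the torch fully home into the two spring clips on the lid of the tackle box, either way round, and only then stand the jar, the spool and the case back in the carton, each on the spot it came from. Knock nothing over, and leave the reel, the pliers and the oil bottle alone.

Things in the scene. Friction and masses are not known exactly. Their poses are not given: they have to be found in the camera images.
- torch: Bare aluminium torch, loose, 0.16 kg, lying level in the carton, roughly along the carton's y. Origin on its axis at the barrel's middle, 16 mm above the floor it lies on; x axis along it to the lamp head. Round barrel of 26 mm diameter, x = -61 to 61 mm; then eight-sided head (to x = 92) and tail cap (to x = -84), 32 mm across flats. The things round it leave no room for fingers at its middle.
- jar: Bait jar, loose, 0.15 kg, closed: round, white, 56 mm diameter, with a black ribbed screw cap of 59 mm diameter from 62 to 84 mm height. Origin: centre of its underside, z up.
- spool: Full spool of fishing line standing on end, loose, 0.18 kg: grey flanges of 62 mm diameter, 6 mm thick, at bottom and top, pale line of 54 mm diameter wound between, total height 76 mm. Origin: centre of its underside, z up.
- lure_case: Clear rectangular lure case standing on end, loose, 0.12 kg: 50 mm along its x, 60 mm along its y, 86 mm high, lures showing inside. Origin: centre of its underside, z up.
- carton: Open cardboard carton, fixed: x 200, y 224 mm, walls 4 mm thick, 34 mm high, floor 4 mm thick. Origin: centre of underside. The torch lies along its middle (x = 0); two things stand side by side before it, near (-57, 36) and (-57, -36) mm in the carton's frame, the third behind it near (57, 0); which is where varies; each is turned up to 6 degrees from the carton, some 10 mm from its neighbours.
- mat: Flat grey rubber mat on the table, the side area, fixed: 280 mm along its x, 130 mm along its y, 3 mm thick. Origin: centre of its underside, z up. Left or right of the carton.
- tackle_box: Tackle box, shut, fixed, x 250, y 140 mm, origin under its centre. On the lid (82 mm high) a strip 6 mm thick bears two spring clips 12 mm long at x = -44 and 44 mm, y = 0, open upwards: mouth 43 mm wide at 144 mm height. A torch along the box's x, its middle between the clips, pressed straight down by the middle (about 10 N), snaps in. Home: torch origin at x 0 (12 mm off will do), y 0, z 111 mm.
- reel: Bystander, leave alone: spinning reel, grey and aluminium, about 110 mm long and 70 mm high, loose on the table. Origin: on the table under its spool's axis.
- pliers: Bystander, leave alone: long-nose pliers with blue grips, about 155 mm long, lying loose on the table. Origin: under the pivot.
- oil_bottle: Bystander, leave alone: small white oil bottle with a black spout, 34 mm diameter, 95 mm high, standing loose on the table. Origin: centre of its underside.

How it is judged:
By the outcome, as a careful person would: the job done as asked, in the order asked, and still so for the second after the job is handed in, with the robot touching nothing.
It also fails if it takes over 138 s, if anything falls off the work surface, if the arm or the gripper's body presses on something with over 40 N, if the wrist force passes 120 N, or if a joint passes its speed limit or range.

## Robot

A 7-joint arm with a two-finger parallel gripper is mounted at the origin on the work surface. World frame = base frame: x ahead of the robot, y to its left, z up, the work surface at z = 0. Lengths are in m, angles in rad, forces in N, time in s.
With the tool pointing down it reaches from about 0.4 to 0.9 m from the base axis. Payload 5.5 kg.
Tool frame: the origin (TCP) lies on the centre line of the jaws, within the pads' length; the fingertips stand 14 mm ahead of it and the grasp point (between the pads) lies 5 mm behind it; z points along the fingers, y is the line along which they close (so a half turn about z gives the same grasp; the last joint's range is limited). The gripper opens to 85 mm and grips with 20 to 120 N. Pads are 22 mm wide; open, the fingers measure 114 mm over their backs; the gripper's body (76 mm by 85 mm) begins 54 mm behind the grasp point. The pads swing forward as they close: fully open they stand 13 mm farther back than shut.
Start: joints at [-0.984, 0.501, -0.427, 1.55, 0.221, 1.138, -0.21], TCP at [0.207, 0.616, 0.222] pointing down, gripper open.
Joint ranges: [-2.88, 2.88], [-0.31, 2.03], [-1.54, 1.56], [0.2, 2.42], [-1.41, 4.55], [0.19, 2.02], [-2.57, 2.57]. Speed limits (rad/s): [2.57, 2.57, 3.14, 3.14, 3.14, 3.14, 3.14].

## Interface

Orientations are given as [roll, pitch, yaw] about the fixed x, y, z axes, in that order (R = Rz(yaw) Ry(pitch) Rx(roll)).
In Python, from bench import manip gives the robot as it stands.
- The arm moves only by the shell command python3 -m handwheel 'ROWS'. ROWS is JSON, a list of rows, each a list of 3 entries, a list of its own where there are three numbers: the turn, a rotation vector about the world's x, y, z in rad, then the shift along the world's x, y, z in m, then the finger opening in m, from 0 to 0.0854. In form: [[[ax, ay, az], [x, y, z], claw], ...]. A call has exactly 10 rows; each row is the pose to reach, as a shift and turn from the pose commanded when the call began; what a row does not reach only later rows make up. A row lasts 1/12 s, in which the tool goes at most 41.7 mm and 7.16 degrees, less where a joint would pass 70% of its speed; a pose out of reach is approached as far as the arm can. A call with a gripper value outside its range is refused whole. The fingers move at their own pace and stop on an object; the grip force is fixed at half the most. Time passes only in rows, so rows that repeat a pose let the fingers close, or fill a call up. It gives the time, the measured TCP pose, the force, the opening and the grip force at its end, in the units of the state.
- manip.sense(): the state, without advancing time (a new reading comes with each control period).
- manip.get_image(name): name is "side" or "top"; returns a dict with "image" (480x640x3 uint8, red, green, blue), "fx", "fy", "cx", "cy" (pixels), "cam_to_world" (4x4, takes a point from camera to world coordinates). Camera axes: x right, y down, z forward; pixel columns grow to the right and rows downward; lengths in m; the calibration is good to about 2 mm. A picture is of the moment at which its call begins. There is no depth.
- manip.close_job(): hands the job in; it is judged then, once.
The state is a dict: "t": time; "q": joint angles; "dq": joint speeds; "effort": joint torques, N m; "position": TCP position; "orientation": TCP orientation; "wrist_force": force on the tool from outside, world axes, zero at the start; "torque": the same for the moment, N m; "finger_gap": finger opening in m; "grasp_force": force on a finger pad.
Only numpy, scipy, OpenCV 4.12 (cv2) and the standard library are available. Lean on these libraries where they do the work, as an engineer would, in place of code of your own. Each camera call takes 0.05 s, during which the arm holds its last target. There are 200 camera calls.

## Working session

There is one attempt and no reset: what is moved stays moved. The work goes in short steps, Python scripts to look and compute and a shell command to move; the robot and the scene stay as the last step left them, time stands still between calls to the robot, and variables do not carry over. Pictures are saved under pics/ and viewed, at most 14 in all, crops included, and the job is handed in when it is done.

```bash
ls; mkdir -p pics; python3 - <<'E'
from bench import manip
import cv2,numpy as np,pickle
for n in("top","side"):
    d=manip.get_image(n);cv2.imwrite(f"pics/{n}0.png",d["image"][:,:,::-1]);pickle.dump(d,open(f"{n}0.pkl","wb"))
    print(n,d["fx"],d["fy"],d["cx"],d["cy"]);print(np.round(d["cam_to_world"],4))
s=manip.sense();print(s["t"],s["position"],s["orientation"],s["finger_gap"])
E
```

```text
pics
top 619.6826003992954 619.6826003992954 304.8972639101778 241.02785249180275
[[ 0.022  -0.9888  0.1477  0.4285]
 [-0.9998 -0.0219  0.0017  0.0054]
 [ 0.0016 -0.1477 -0.989   1.2989]
 [ 0.      0.      0.      1.    ]]
side 447.7340479293553 447.7340479293553 319.64538243980513 244.7859094798974
[[ 0.9764 -0.1147  0.183   0.442 ]
 [-0.2159 -0.4956  0.8413 -0.6594]
 [-0.0058 -0.8609 -0.5087  0.4655]
 [ 0.      0.      0.      1.    ]]
0.1 [0.20666714 0.61560373 0.22117003] [-3.13984419e+00 -5.37248483e-05  2.81779118e+00] 0.0857216859513378
```

View pics/top0.png

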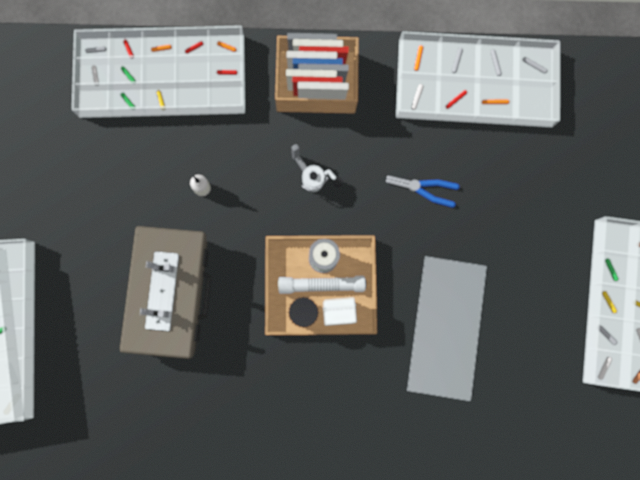

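View pics/side0.png

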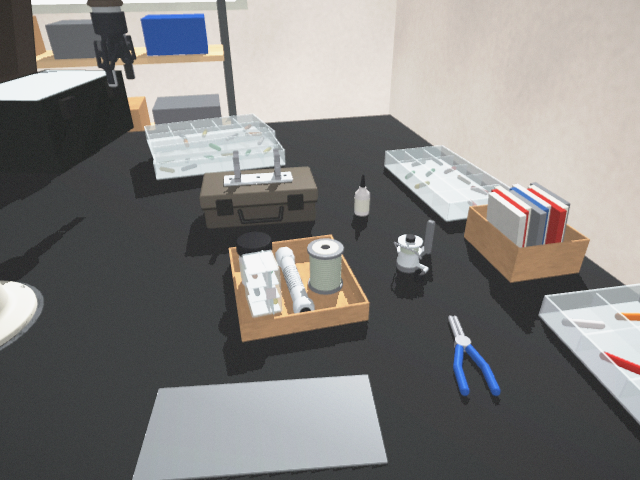

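The top view shows the carton at about (320,285), with the spool at (324,255), the jar at (303,312), the case at (340,312) and the torch running from (279,286) to (365,285). The mat is at (448,328), the tackle box at (165,292) and the strip at (162,291). In the side view the spool is at (325,265), the case at (262,283), the jar cap at (255,243) and the mat at (265,425). I'll enlarge both.

```bash
python3 - <<'E'
import cv2,pickle
t=pickle.load(open("top0.pkl","rb"))["image"][:,:,::-1];s=pickle.load(open("side0.pkl","rb"))["image"][:,:,::-1]
cv2.imwrite("pics/tz.png",cv2.resize(t[225:345,255:390],None,fx=5,fy=5,interpolation=cv2.INTER_CUBIC)[:600])
cv2.imwrite("pics/sz.png",cv2.resize(s[140:345,195:375],None,fx=2.9,fy=2.9,interpolation=cv2.INTER_CUBIC))
E
```

```text
(no output)
```

View pics/tz.png

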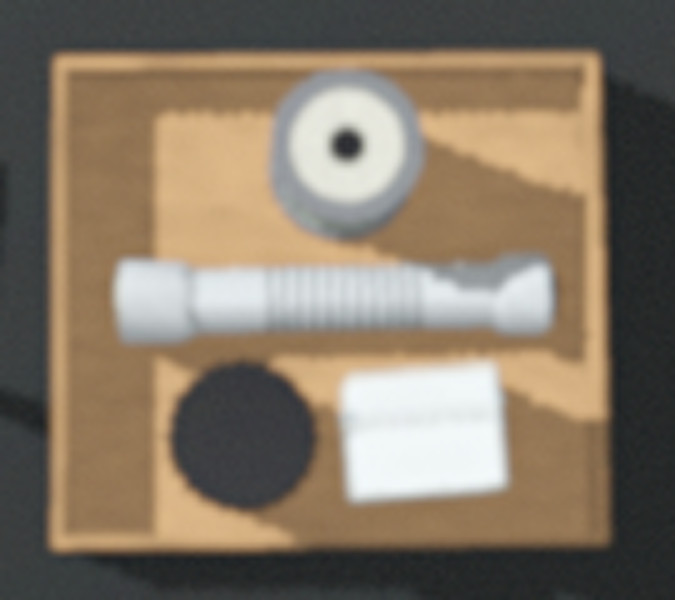

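View pics/sz.png

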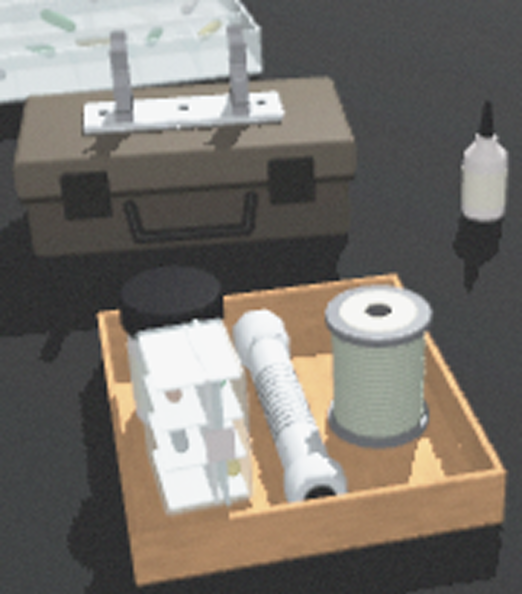

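In the crops (top 5x from (255,225), side 2.9x from (195,140)):
- **Spool hub:** top (347,145), side (378,310).
- **Jar cap centre:** top (244,433), side (172,290).
- **Case top corners:** top (342,375), (497,363), (508,487), (350,502).
- **Torch:** spans x 115..553 with the head on the left.

Next I'll measure by masks and rays.

```bash
cat >h.py <<'E'
import cv2,numpy as np,pickle
def load(n,i=0): return pickle.load(open(f"{n}{i}.pkl","rb"))
def ray(d,p):
    T=d["cam_to_world"];v=T[:3,:3]@[(p[0]-d["cx"])/d["fx"],(p[1]-d["cy"])/d["fy"],1];return T[:3,3],v/np.linalg.norm(v)
def plane(d,p,z):
    o,v=ray(d,p);return o+v*(z-o[2])/v[2]
def tri(a,p,b,q):
    o,v=ray(a,p);w,u=ray(b,q);s,t=np.linalg.lstsq(np.c_[v,-u],w-o,rcond=None)[0]
    P,Q=o+s*v,w+t*u;return (P+Q)/2,np.linalg.norm(P-Q)*1e3
tz=lambda x,y:((x+.5)/5-.5+255,(y+.5)/5-.5+225)
sz=lambda x,y:((x+.5)/2.9-.5+195,(y+.5)/2.9-.5+140)
def blob(mask,near):
    c=[k for k in cv2.findContours(mask.astype(np.uint8),cv2.RETR_EXTERNAL,cv2.CHAIN_APPROX_NONE)[0] if cv2.contourArea(k)>30]
    return min(c,key=lambda k:np.hypot(*(np.array(cv2.minAreaRect(k)[0])-near)))
E
python3 - <<'E'
from h import *
np.set_printoptions(precision=4,suppress=True)
t,s=load("top"),load("side")
def T(n,a,b): 
    P,g=tri(t,tz(*a),s,sz(*b));print(n,P,"gap mm %.1f"%g)
T("spool",(347,145),(378,310));T("jar",(244,433),(172,290))
T("case nearR(-x,-y)?",(508,487),(150,388));T("case +x+y",(497,363),(242,370));T("case -x+y",(350,502),(135,330));T("case+x+y",(342,375),(222,322))
T("carton a",(603,53),(501,466));T("carton b",(55,55),(398,277));T("carton c",(52,548),(101,313));T("carton d",(608,543),(135,516+0))
T("torch head",(115,300),(257,318));
for n,p,z in [("spool",(347,145),.08),("jar",(244,433),.088),("c1",(342,375),.09),("c2",(497,363),.09),("c3",(508,487),.09),("c4",(350,502),.09),("torch mid",(343,297),.02),("tl",(190,298),.02),("tr",(497,296),.02),
 ("ka",(603,53),.034),("kb",(55,55),.034),("kc",(52,548),.034),("kd",(608,543),.034)]: print(n,plane(t,tz(*p),z))
im=t["image"].astype(int);hsv=cv2.cvtColor(t["image"],cv2.COLOR_RGB2HSV)
m=cv2.minAreaRect(blob((im.min(2)>95)&(hsv[...,1]<50),(448,328)));c=cv2.boxPoints(m);print("mat px",c,[plane(t,q,.003)[:2] for q in c])
ims=s["image"].astype(int);hs=cv2.cvtColor(s["image"],cv2.COLOR_RGB2HSV)
m=cv2.minAreaRect(blob(im.min(2)>150,(162,291)));c=cv2.boxPoints(m);print("strip",m,[plane(t,q,.088) for q in c],plane(t,m[0],.088))
T2,g=tri(t,(162,291),s,sz(184,107));print("strip mid hole",T2,g)
cv2.imwrite("pics/bz.png",cv2.resize(t["image"][220:362,115:210,::-1],None,fx=4.2,fy=4.2,interpolation=cv2.INTER_CUBIC))
E
```

```text
spool [ 0.587  -0.0311  0.0809] gap mm 1.7
jar [0.4723 0.0073 0.0876] gap mm 1.7
case nearR(-x,-y)? [ 0.4528 -0.0953  0.0897] gap mm 0.3
case +x+y [ 0.5008 -0.0905  0.0905] gap mm 0.3
case -x+y [ 0.4474 -0.0343  0.0885] gap mm 3.2
case+x+y [ 0.4963 -0.0305  0.0848] gap mm 2.6
carton a [ 0.6312 -0.1367  0.0399] gap mm 1.3
carton b [0.6285 0.089  0.0317] gap mm 2.3
carton c [0.4277 0.084  0.033 ] gap mm 4.4
carton d [ 0.435  -0.1394  0.0437] gap mm 5.2
torch head [0.5276 0.0615 0.029 ] gap mm 1.9
spool [ 0.5862 -0.031   0.08  ]
jar [0.4715 0.0073 0.088 ]
c1 [ 0.4947 -0.0303  0.09  ]
c2 [ 0.5007 -0.0905  0.09  ]
c3 [ 0.4529 -0.0953  0.09  ]
c4 [ 0.4458 -0.0342  0.09  ]
torch mid [ 0.5306 -0.0322  0.02  ]
tl [0.5288 0.031  0.02  ]
tr [ 0.5325 -0.0958  0.02  ]
ka [ 0.6328 -0.1375  0.034 ]
kb [0.627 0.089 0.034]
kc [0.4256 0.0839 0.034 ]
kd [ 0.4325 -0.1405  0.034 ]
mat px [[405.5721 392.2096]
 [423.8079 255.441 ]
 [488.7205 264.0961]
 [470.4847 400.8646]] [array([ 0.3148, -0.2046]), array([ 0.5969, -0.2436]), array([ 0.5816, -0.3801]), array([ 0.3005, -0.3368])]
strip ((159.89231872558594, 300.3615417480469), (25.179048538208008, 60.280879974365234), 7.125016689300537) [array([0.431 , 0.3155, 0.088 ]), array([0.5474, 0.3078, 0.088 ]), array([0.5424, 0.2585, 0.088 ]), array([0.4261, 0.2668, 0.088 ])] [0.4863 0.2872 0.088 ]
strip mid hole [0.5062 0.2835 0.0902] 3.5583921827399396
```

View pics/bz.png

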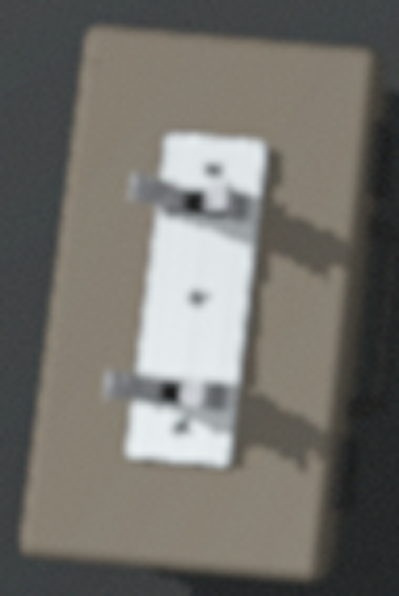

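The strip corners in the crop (4.2x from (115,220)) are (163,133), (268,139), (231,467) and (125,460). The centre hole is at (198,297) and the clips stand across at rows ~195 and ~390.

```bash
python3 - <<'E'
from h import *
np.set_printoptions(precision=4,suppress=True)
t,s=load("top"),load("side")
bz=lambda x,y:((x+.5)/4.2-.5+115,(y+.5)/4.2-.5+220)
for z,c in [(.088,[(163,133),(268,139),(231,467),(125,460)]),(.082,[(90,25),(375,48),(320,580),(20,553)])]:
    P=np.array([plane(t,bz(*q),z) for q in c]);print(P[:,:2].tolist(),P.mean(0))
    d=P[0]-P[3];e=P[1]-P[2];f=P[0]-P[1];g=P[3]-P[2];print([np.degrees(np.arctan2(v[1],v[0])) for v in(d,e)],[np.degrees(np.arctan2(-v[0],v[1])) for v in (f,g)],[np.linalg.norm(v) for v in (d,e,f,g)])
print(plane(t,bz(198,297),.088)); print(tri(t,bz(198,297),s,sz(184,107)))
E
python3 -m handwheel '[[[0,0,-0.12],[0.04,0,0],0.0854],[[0,0,-0.24],[0.08,0,0],0.0854],[[0,0,-0.36],[0.11,0,0],0.0854],[[0,0,-0.48],[0.14,-0.03,0],0.0854],[[0,0,-0.6],[0.17,-0.06,0],0.0854],[[0,0,-0.72],[0.2,-0.1,0],0.0854],[[0,0,-0.84],[0.22,-0.14,0],0.0854],[[0,0,-0.96],[0.24,-0.18,0],0.0854],[[0,0,-1.08],[0.25,-0.22,0],0.0854],[[0,0,-1.15],[0.26,-0.26,0],0.0854]]'; python3 -c "
from bench import manip;s=manip.sense();print(s['q'],s['position'],s['orientation'],s['wrist_force'])"
```

```text
[[0.5823218499413675, 0.30534631895364345], [0.580577934625483, 0.2559727750818637], [0.4281140144506773, 0.2650650177629736], [0.4302290721677, 0.3140179926049658]] [0.5053 0.2851 0.088 ]
[np.float64(-3.263225062035932), np.float64(-3.41281323601092)] [np.float64(-2.0228944280003027), np.float64(-2.4739774990406884)] [np.float64(0.15233978789149352), np.float64(0.15273478920023992), np.float64(0.04940433255381084), np.float64(0.0489986450325625)]
[[0.6339294149363338, 0.34443495571930216], [0.6258837354156243, 0.20881403448996663], [0.3776504650990174, 0.22267717138370066], [0.3868389626086354, 0.3612970123557192]] [0.5061 0.2843 0.082 ]
[np.float64(-3.9039513231771577), np.float64(-3.1964893050330527)] [np.float64(-3.3950795748623794), np.float64(-3.792336632864718)] [np.float64(0.24766513801000808), np.float64(0.24862007774234973), np.float64(0.13585936564714116), np.float64(0.13892403966769742)]
[0.5059 0.2846 0.088 ]
(array([0.5069, 0.2841, 0.0899]), np.float64(2.301695586621935))
t: 0.93
position: [0.4638, 0.368, 0.2215]
orientation: [-3.141, 0.0, 1.661]
wrist_force: [1.6, -0.5, -0.3]
finger_gap: 0.0854
grasp_force: 0.0
[-0.63214543  0.36781019 -0.1067015   1.71104783  0.04393057  1.06561861
 -0.66312933] [0.46383324 0.36795644 0.22153614] [-3.14122186e+00  4.47758519e-04  1.66071922e+00] [ 1.55933448 -0.54343114 -0.34351269]
```

```bash
python3 -m handwheel '[[[0,0,0],[0,-0.04,0],0.0854],[[0,0,0],[0,-0.08,0],0.0854],[[0,0,0],[0,-0.12,0],0.0854],[[0,0,0],[0,-0.16,0],0.0854],[[0,0,0],[0,-0.2,0],0.0854],[[0,0,0],[0,-0.24,0],0.0854],[[0,0,0],[0,-0.28,0],0.0854],[[0,0,0],[0,-0.32,0],0.0854],[[0,0,0],[0,-0.36,0],0.0854],[[0,0,0],[0,-0.4,0],0.0854]]'
python3 -m handwheel '[[[0,0,0],[0,-0.02,-0.02],0.0854],[[0,0,0],[0,-0.02,-0.02],0.0854],[[0,0,0],[0,-0.02,-0.02],0.0854],[[0,0,0],[0,-0.02,-0.02],0.0854],[[0,0,0],[0,-0.02,-0.02],0.0854],[[0,0,0],[0,-0.02,-0.02],0.0854],[[0,0,0],[0,-0.02,-0.02],0.0854],[[0,0,0],[0,-0.02,-0.02],0.0854],[[0,0,0],[0,-0.02,-0.02],0.0854],[[0,0,0],[0,-0.02,-0.02],0.0854]]'; python3 -c "
from bench import manip;s=manip.sense();print(s['q'],s['wrist_force'])"
```

```text
t: 1.77
position: [0.4623, -0.0315, 0.2221]
orientation: [-3.142, -0.0, 1.668]
wrist_force: [0.6, -0.2, 0.2]
finger_gap: 0.0856
grasp_force: 0.0
t: 2.6
position: [0.4631, -0.0494, 0.2022]
orientation: [3.141, -0.0, 1.668]
wrist_force: [0.2, 0.9, -0.8]
finger_gap: 0.0854
grasp_force: 0.0
[-0.08444809  0.16293761  0.14667256  2.03424488 -0.02930338  0.94609949
  0.17508359] [ 0.21680466  0.94636957 -0.78625633]
```

```bash
python3 -m handwheel '[[[0,0,0],[0.0105,-0.013,0],0.08],[[0,0,0],[0.0105,-0.013,-0.03],0.08],[[0,0,0],[0.0105,-0.013,-0.06],0.08],[[0,0,0],[0.0105,-0.013,-0.09],0.08],[[0,0,0],[0.0105,-0.013,-0.115],0.08],[[0,0,0],[0.0105,-0.013,-0.13],0.08],[[0,0,0],[0.0105,-0.013,-0.137],0.08],[[0,0,0],[0.0105,-0.013,-0.137],0.08],[[0,0,0],[0.0105,-0.013,-0.137],0.08],[[0,0,0],[0.0105,-0.013,-0.137],0.08]]'
python3 -m handwheel '[[[0,0,0],[0,0,0],0.04],[[0,0,0],[0,0,0],0.04],[[0,0,0],[0,0,0],0.04],[[0,0,0],[0,0,0],0.04],[[0,0,0],[0,0,0],0.04],[[0,0,0],[0,0,0],0.04],[[0,0,0],[0,0,0],0.04],[[0,0,0],[0,0,0],0.04],[[0,0,0],[0,0,0],0.04],[[0,0,0],[0,0,0],0.04]]'
```

```text
t: 3.43
position: [0.4746, -0.0627, 0.0662]
orientation: [3.14, 0.0, 1.668]
wrist_force: [-0.3, 0.0, 0.3]
finger_gap: 0.0801
grasp_force: 0.0
t: 4.27
position: [0.4748, -0.0627, 0.0664]
orientation: [3.139, 0.0, 1.668]
wrist_force: [-0.2, 0.1, 5.3]
finger_gap: 0.0485
grasp_force: 61.6
```

```bash
python3 -m handwheel '[[[0,0,0],[0,0,0.03],0.04],[[0,0,0],[0,0,0.065],0.04],[[0,0,0],[0,0,0.1],0.04],[[0,0,0],[0.008,-0.02,0.11],0.04],[[0,0,0],[0.016,-0.055,0.11],0.04],[[0,0,0],[0.024,-0.09,0.11],0.04],[[0,0,0],[0.033,-0.125,0.11],0.04],[[0,0,0],[0.042,-0.16,0.11],0.04],[[0,0,0],[0.05,-0.195,0.11],0.04],[[0,0,0],[0.06,-0.225,0.11],0.04]]'
python3 -m handwheel '[[[0,0,0],[0.004,-0.016,0],0.04],[[0,0,0],[0.004,-0.016,-0.02],0.04],[[0,0,0],[0.004,-0.016,-0.045],0.04],[[0,0,0],[0.004,-0.016,-0.07],0.04],[[0,0,0],[0.004,-0.016,-0.09],0.04],[[0,0,0],[0.004,-0.016,-0.1],0.04],[[0,0,0],[0.004,-0.016,-0.106],0.04],[[0,0,0],[0.004,-0.016,-0.109],0.04],[[0,0,0],[0.004,-0.016,-0.11],0.04],[[0,0,0],[0.004,-0.016,-0.11],0.04]]'
python3 - <<'E'
from h import *
t,s=load("top"),load("side")
for p,q in [((424,257),(369,376)),((408,391),(160,390)),((471,400),(138,476)),((487,265),(386,461))]: print(tri(t,p,s,q))
E
```

```text
t: 5.1
position: [0.533, -0.2905, 0.1755]
orientation: [3.142, 0.001, 1.666]
wrist_force: [-0.3, 0.2, -0.4]
finger_gap: 0.0484
grasp_force: 63.2
t: 5.93
position: [0.5383, -0.304, 0.0661]
orientation: [3.14, 0.001, 1.668]
wrist_force: [-0.5, -0.2, -0.6]
finger_gap: 0.0486
grasp_force: 63.1
(array([ 0.5971633 , -0.24578919, -0.00290625]), np.float64(5.645502612754397))
(array([ 0.31938813, -0.209839  , -0.00092414]), np.float64(4.901940554201549))
(array([ 0.30669288, -0.33572871,  0.00768593]), np.float64(8.196631069849174))
(array([ 0.57848794, -0.3756794 ,  0.00483112]), np.float64(1.821721876016501))
```

```bash
python3 -m handwheel '[[[0,0,0],[0,0,-0.001],0.04],[[0,0,0],[0,0,-0.001],0.055],[[0,0,0],[0,0,-0.001],0.066],[[0,0,0],[0,0,-0.001],0.07],[[0,0,0],[0,0,-0.001],0.07],[[0,0,0],[0,0,0.02],0.07],[[0,0,0],[0,0,0.05],0.07],[[0,0,0],[0,0,0.09],0.075],[[0,0,0],[0,0,0.13],0.08],[[0,0,0],[0,0,0.14],0.08]]'
python3 -m handwheel '[[[0,0,-0.01],[-0.005,0.035,0],0.08],[[0,0,-0.02],[-0.01,0.07,0],0.08],[[0,0,-0.03],[-0.018,0.105,0],0.08],[[0,0,-0.04],[-0.026,0.14,0],0.08],[[0,0,-0.05],[-0.034,0.175,0],0.08],[[0,0,-0.06],[-0.042,0.21,0],0.08],[[0,0,-0.07],[-0.05,0.245,0],0.08],[[0,0,-0.07],[-0.058,0.28,0],0.08],[[0,0,-0.07],[-0.066,0.31,0],0.08],[[0,0,-0.07],[-0.067,0.311,0],0.08]]'
```

```text
t: 6.77
position: [0.5408, -0.3058, 0.2124]
orientation: [3.133, 0.006, 1.667]
wrist_force: [1.1, -0.7, 0.1]
finger_gap: 0.0802
grasp_force: 0.0
t: 7.6
position: [0.469, 0.0142, 0.2052]
orientation: [-3.141, -0.003, 1.607]
wrist_force: [-0.1, 0.6, -0.0]
finger_gap: 0.0799
grasp_force: 0.0
```

```bash
python3 - <<'E'
from bench import manip
import cv2
s=manip.get_image("side")["image"][:,:,::-1]
cv2.imwrite("pics/a1.png",s[130:480,100:500])
print(manip.sense()["position"],manip.sense()["orientation"])
E
```

```text
[0.4696708  0.01119098 0.20529641] [ 3.14142066e+00 -1.34577655e-03  1.60460849e+00]
```

View pics/a1.png

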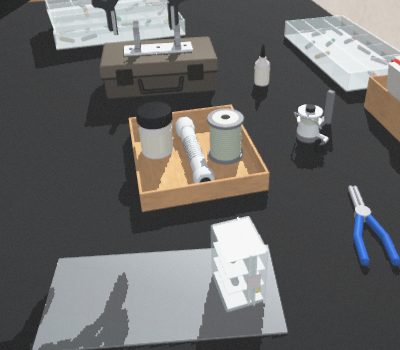

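The case stands upright on the mat's far end, at about (238,262) in the crop; nothing else has moved. Next is the jar.

```bash
python3 -m handwheel '[[[0,0,0],[0.002,-0.004,0],0.08],[[0,0,0],[0.002,-0.004,-0.03],0.08],[[0,0,0],[0.002,-0.004,-0.06],0.08],[[0,0,0],[0.002,-0.004,-0.09],0.08],[[0,0,0],[0.002,-0.004,-0.115],0.08],[[0,0,0],[0.002,-0.004,-0.128],0.08],[[0,0,0],[0.002,-0.004,-0.134],0.08],[[0,0,0],[0.002,-0.004,-0.134],0.08],[[0,0,0],[0.002,-0.004,-0.134],0.07],[[0,0,0],[0.002,-0.004,-0.134],0.06]]'
python3 -m handwheel '[[[0,0,0],[0,0,0],0.05],[[0,0,0],[0,0,0],0.05],[[0,0,0],[0,0,0],0.05],[[0,0,0],[0,0,0],0.05],[[0,0,0],[0,0,0],0.05],[[0,0,0],[0,0,0],0.05],[[0,0,0],[0,0,0],0.05],[[0,0,0],[0,0,0],0.05],[[0,0,0],[0,0,0],0.05],[[0,0,0],[0,0,0],0.05]]'
```

```text
t: 8.48
position: [0.4737, 0.0026, 0.0721]
orientation: [3.14, 0.0, 1.597]
wrist_force: [0.2, -0.6, 0.9]
finger_gap: 0.06
grasp_force: 0.0
t: 9.32
position: [0.484, 0.0033, 0.0783]
orientation: [3.119, -0.001, 1.597]
wrist_force: [3.2, -1.5, 29.2]
finger_gap: 0.0503
grasp_force: 13.8
```

```bash
python3 - <<'E'
from bench import manip
import cv2,numpy as np
s=manip.get_image("side")["image"][:,:,::-1];t=manip.get_image("top")["image"][:,:,::-1]
a=cv2.resize(s[130:330,190:390],(400,400));b=cv2.resize(t[220:340,250:370],(400,400))
cv2.imwrite("pics/a2.png",np.hstack([a,b]))
print({k:np.round(v,3) for k,v in manip.sense().items()})
E
```

```text
{'t': np.float64(9.417), 'q': array([-0.16 ,  0.375,  0.115,  2.107, -0.07 ,  0.641,  0.028]), 'dq': array([ 0.   , -0.   , -0.   ,  0.002, -0.   , -0.001, -0.002]), 'effort': array([ -0.59 , -27.227,   0.146,  -7.55 ,  -0.192,   2.192,   0.03 ]), 'position': array([0.484, 0.003, 0.078]), 'orientation': array([ 3.119e+00, -1.000e-03,  1.597e+00]), 'wrist_force': array([ 3.773, -0.434, 29.201]), 'torque': array([-0.225, -1.711,  0.022]), 'grasp_force': np.float64(13.845), 'finger_gap': np.float64(0.05)}
```

View pics/a2.png

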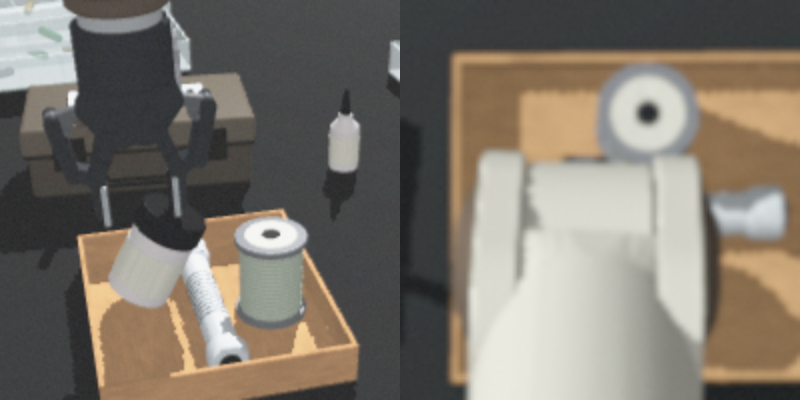

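```bash
python3 - <<'E'
from bench import manip
import cv2,numpy as np
s=manip.get_image("side")["image"][:,:,::-1]
cv2.imwrite("pics/a3.png",cv2.resize(s[205:300,225:320],None,fx=6,fy=6,interpolation=cv2.INTER_CUBIC))
E
```

```text
(no output)
```

View pics/a3.png

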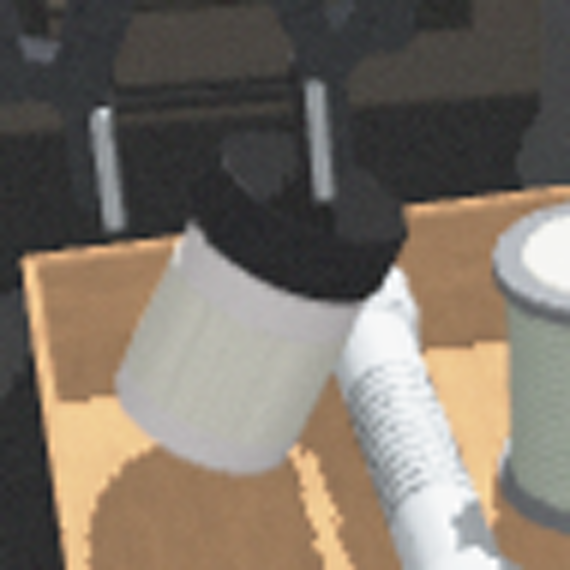

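```bash
python3 - <<'E'
from h import *
s=load("side")
def pr(P):
    T=s["cam_to_world"];c=T[:3,:3].T@(np.array(P)-T[:3,3]);u=np.array([s["fx"]*c[0]/c[2]+s["cx"],s["fy"]*c[1]/c[2]+s["cy"]]);return np.round((u-[225,205])*6).astype(int)
for n,P in [("jar bottom orig",(.472,.007,.004)),("jar top orig",(.472,.007,.088)),("tipL",(.484-.026,.003,.064)),("tipR",(.484+.026,.003,.064)),("tipL84",(.484-.026,.003,.084)),("tipR84",(.484+.026,.003,.084)),("tcp",(.484,.003,.078))]: print(n,pr(P))
E
```

```text
jar bottom orig [193 452]
jar top orig [170 208]
tipL [128 293]
tipR [310 272]
tipL84 [122 233]
tipR84 [306 212]
tcp [216 241]
```

The closed pads sat higher than I assumed: the tips were at about z 0.084, because open pads stand further back. They only caught the cap's rim, and the jar now leans on the torch (cap at (300,220) in the crop), under the right finger, still short of its tipping angle. I'll raise the finger slowly so the jar settles back upright.

```bash
python3 -m handwheel '[[[0,0,0],[0,0,0.001],0.05],[[0,0,0],[0,0,0.002],0.05],[[0,0,0],[0,0,0.003],0.05],[[0,0,0],[0,0,0.004],0.05],[[0,0,0],[0,0,0.005],0.05],[[0,0,0],[0,0,0.006],0.05],[[0,0,0],[0,0,0.007],0.05],[[0,0,0],[0,0,0.008],0.05],[[0,0,0],[0,0,0.009],0.05],[[0,0,0],[0,0,0.01],0.05]]'
python3 - <<'E'
from bench import manip
import cv2,numpy as np
s=manip.get_image("side")["image"][:,:,::-1]
cv2.imwrite("pics/a4.png",cv2.resize(s[205:300,225:320],None,fx=4,fy=4,interpolation=cv2.INTER_CUBIC))
E
```

```text
t: 10.3
position: [0.4726, 0.0034, 0.0816]
orientation: [3.141, -0.0, 1.598]
wrist_force: [-0.0, -0.4, 0.2]
finger_gap: 0.0503
grasp_force: 0.0
```

View pics/a4.png

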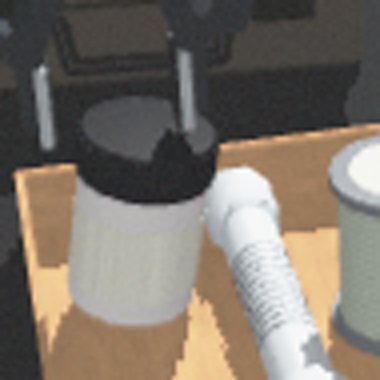

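The jar is back upright at about (145,215) in the crop. Before regrasping I'll back off and measure where the fingertips really are at two openings.

```bash
python3 -m handwheel '[[[0,0,0],[0,0,0.01],0.05],[[0,0,0],[0,0,0.02],0.05],[[0,0,0],[0,0,0.04],0.05],[[0,0,0],[0,0,0.06],0.05],[[0,0,0],[0,0,0.08],0.05],[[0,0,0],[0,0,0.1],0.03],[[0,0,0],[0,0,0.1],0.03],[[0,0,0],[0,0,0.1],0.03],[[0,0,0],[0,0,0.1],0.03],[[0,0,0],[0,0,0.1],0.03]]'
python3 - <<'E'
from bench import manip
import pickle
pickle.dump((manip.get_image("side"),manip.sense(),manip.get_image("top")),open("f30.pkl","wb"))
E
python3 -m handwheel '[[[0,0,0],[0,0,0],0.08],[[0,0,0],[0,0,0],0.08],[[0,0,0],[0,0,0],0.08],[[0,0,0],[0,0,0],0.08],[[0,0,0],[0,0,0],0.08],[[0,0,0],[0,0,0],0.08],[[0,0,0],[0,0,0],0.08],[[0,0,0],[0,0,0],0.08],[[0,0,0],[0,0,0],0.08],[[0,0,0],[0,0,0],0.08]]'
python3 - <<'E'
from bench import manip
from h import *
d,s0,t0=pickle.load(open("f30.pkl","rb"));e=manip.get_image("side");s1=manip.sense()
def pr(s,P):
    T=s["cam_to_world"];c=T[:3,:3].T@(np.array(P)-T[:3,3]);return np.array([s["fx"]*c[0]/c[2]+s["cx"],s["fy"]*c[1]/c[2]+s["cy"]])
out=[]
for im,s in((d,s0),(e,s1)):
    p=s["position"];a=cv2.resize(im["image"][100:260,210:310,::-1],None,fx=3.75,fy=3.75,interpolation=cv2.INTER_CUBIC)
    for dz in (-.014,0,.014):
        u=((pr(im,p+[0,0,dz])-[210,100]+.5)*3.75);print(s["finger_gap"],p,dz,u.round(0));cv2.line(a,(int(u[0])-90,int(u[1])+(10)),(int(u[0])+90,int(u[1])-10),(0,0,255) if dz else (0,255,0),1)
    out.append(a)
cv2.imwrite("pics/a5.png",np.hstack(out))
E
```

```text
t: 11.18
position: [0.4716, 0.0033, 0.1803]
orientation: [-3.14, 0.0, 1.598]
wrist_force: [-0.7, -0.2, 0.3]
finger_gap: 0.0301
grasp_force: 0.0
t: 12.12
position: [0.4725, 0.0034, 0.1811]
orientation: [3.142, -0.0, 1.598]
wrist_force: [0.8, 0.6, 0.3]
finger_gap: 0.0795
grasp_force: 0.0
0.02989207035468635 [0.47157107 0.0033195  0.18018685] -0.014 [149. 371.]
0.02989207035468635 [0.47157107 0.0033195  0.18018685] 0 [146. 340.]
0.02989207035468635 [0.47157107 0.0033195  0.18018685] 0.014 [143. 310.]
0.07999713631347477 [0.47253425 0.0033701  0.18115936] -0.014 [151. 368.]
0.07999713631347477 [0.47253425 0.0033701  0.18115936] 0 [148. 338.]
0.07999713631347477 [0.47253425 0.0033701  0.18115936] 0.014 [145. 307.]
```

View pics/a5.png

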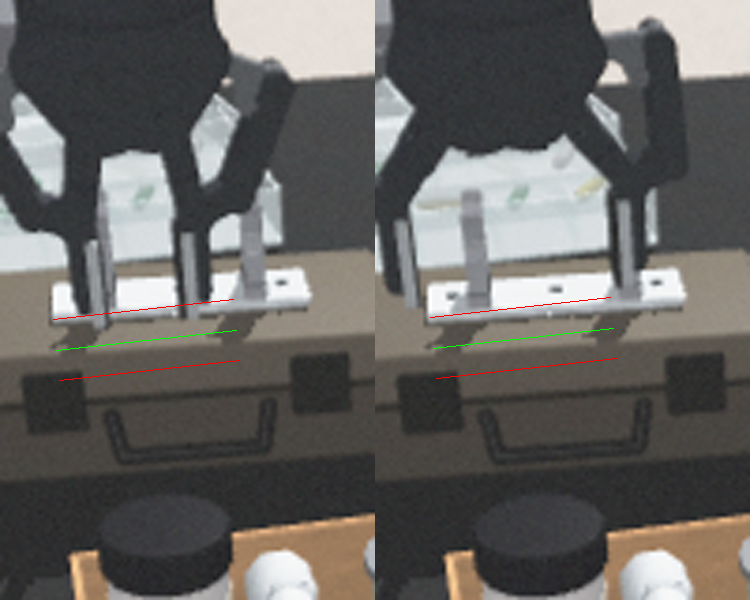

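With the lines at TCP and ±14 mm, the fingertips stand 11 mm (opening 30) to 18 mm (opening 80) *behind* the reported TCP, which matches the jar slip. So I have to go about 25 mm deeper than the text says. The cap centre is still at (165,525) in the crop, so the jar is unmoved. I'll regrasp it with the TCP at z 0.045.

```bash
python3 -m handwheel '[[[0,0,0],[0,0.004,-0.03],0.08],[[0,0,0],[0,0.004,-0.06],0.08],[[0,0,0],[0,0.004,-0.085],0.08],[[0,0,0],[0,0.004,-0.105],0.08],[[0,0,0],[0,0.004,-0.12],0.08],[[0,0,0],[0,0.004,-0.13],0.08],[[0,0,0],[0,0.004,-0.136],0.08],[[0,0,0],[0,0.004,-0.136],0.08],[[0,0,0],[0,0.004,-0.136],0.08],[[0,0,0],[0,0.004,-0.136],0.08]]'
python3 -m handwheel '[[[0,0,0],[0,0,0],0.075],[[0,0,0],[0,0,0],0.07],[[0,0,0],[0,0,0],0.065],[[0,0,0],[0,0,0],0.06],[[0,0,0],[0,0,0],0.055],[[0,0,0],[0,0,0],0.05],[[0,0,0],[0,0,0],0.05],[[0,0,0],[0,0,0],0.05],[[0,0,0],[0,0,0],0.05],[[0,0,0],[0,0,0],0.05]]'
```

```text
t: 13.0
position: [0.4733, 0.0074, 0.046]
orientation: [3.14, -0.0, 1.598]
wrist_force: [0.5, -0.8, 0.5]
finger_gap: 0.0801
grasp_force: 0.0
t: 13.83
position: [0.4724, 0.0074, 0.0458]
orientation: [-3.142, -0.0, 1.598]
wrist_force: [-3.1, 0.0, 7.1]
finger_gap: 0.0573
grasp_force: 62.5
```

```bash
python3 -m handwheel '[[[0,0,0],[0,0,0.02],0.05],[[0,0,0],[0,0,0.05],0.05],[[0,0,0],[0,0,0.08],0.05],[[0,0,0],[-0.005,-0.015,0.1],0.05],[[0,0,0],[-0.018,-0.05,0.1],0.05],[[0,0,0],[-0.032,-0.085,0.1],0.05],[[0,0,0],[-0.046,-0.12,0.1],0.05],[[0,0,0],[-0.06,-0.155,0.1],0.05],[[0,0,0],[-0.073,-0.19,0.1],0.05],[[0,0,0],[-0.086,-0.225,0.1],0.05]]'
python3 -m handwheel '[[[0,0,0],[-0.012,-0.03,0],0.05],[[0,0,0],[-0.025,-0.061,0],0.05],[[0,0,0],[-0.025,-0.061,-0.02],0.05],[[0,0,0],[-0.025,-0.061,-0.045],0.05],[[0,0,0],[-0.025,-0.061,-0.07],0.05],[[0,0,0],[-0.025,-0.061,-0.085],0.05],[[0,0,0],[-0.025,-0.061,-0.095],0.05],[[0,0,0],[-0.025,-0.061,-0.1],0.05],[[0,0,0],[-0.025,-0.061,-0.101],0.05],[[0,0,0],[-0.025,-0.061,-0.101],0.05]]'
```

```text
t: 14.67
position: [0.3853, -0.2189, 0.1452]
orientation: [3.141, -0.0, 1.598]
wrist_force: [0.8, 0.5, -2.7]
finger_gap: 0.0577
grasp_force: 64.7
t: 15.5
position: [0.3607, -0.2783, 0.0449]
orientation: [-3.141, -0.001, 1.597]
wrist_force: [-1.4, 0.2, -0.0]
finger_gap: 0.0574
grasp_force: 65.5
```

```bash
python3 -m handwheel '[[[0,0,0],[0,0,0],0.06],[[0,0,0],[0,0,0],0.068],[[0,0,0],[0,0,0],0.076],[[0,0,0],[0,0,0],0.078],[[0,0,0],[0,0,0],0.078],[[0,0,0],[0,0,0.02],0.08],[[0,0,0],[0,0,0.05],0.08],[[0,0,0],[0,0,0.085],0.08],[[0,0,0],[0.005,0.005,0.12],0.08],[[0,0,0],[0.02,0.02,0.13],0.08]]'
python3 -m handwheel '[[[0,0,0],[0.022,0.024,0],0.08],[[0,0,0],[0.046,0.05,0],0.08],[[0,0,0],[0.07,0.076,0],0.08],[[0,0,0],[0.094,0.102,0],0.08],[[0,0,0],[0.118,0.128,0],0.08],[[0,0,0],[0.142,0.154,0],0.08],[[0,0,0],[0.166,0.182,0],0.08],[[0,0,0],[0.188,0.21,0],0.08],[[0,0,0],[0.205,0.227,0],0.08],[[0,0,0],[0.205,0.227,0],0.08]]'
python3 -m handwheel '[[[0,0,0],[0,0,0],0.083],[[0,0,0],[0,0,-0.02],0.083],[[0,0,0],[0,0,-0.045],0.083],[[0,0,0],[0,0,-0.065],0.083],[[0,0,0],[0,0,-0.065],0.083],[[0,0,0],[0,0,-0.065],0.083],[[0,0,0],[0,0,-0.065],0.083],[[0,0,0],[0,0,-0.065],0.083],[[0,0,0],[0,0,-0.065],0.083],[[0,0,0],[0,0,-0.065],0.083]]'
python3 - <<'E'
from bench import manip
from h import *
d=manip.get_image("side");pickle.dump(d,open("side1.pkl","wb"))
cv2.imwrite("pics/a6.png",d["image"][130:480,100:500,::-1])
E
```

```text
t: 16.33
position: [0.3821, -0.2624, 0.1789]
orientation: [3.136, 0.004, 1.592]
wrist_force: [0.8, -1.1, -0.3]
finger_gap: 0.0798
grasp_force: 0.0
t: 17.17
position: [0.5899, -0.0248, 0.1739]
orientation: [3.139, -0.003, 1.606]
wrist_force: [0.4, 0.5, 0.3]
finger_gap: 0.0798
grasp_force: 0.0
t: 18.0
position: [0.5873, -0.0317, 0.1104]
orientation: [3.139, -0.0, 1.598]
wrist_force: [0.9, 0.1, 0.0]
finger_gap: 0.0827
grasp_force: 0.0
```

View pics/a6.png

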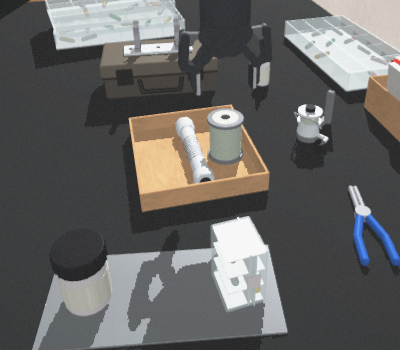

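The jar stands on the mat at (82,270), the case at (238,262), and the fingers straddle the spool at (227,135). Gripping the spool now.

```bash
python3 -m handwheel '[[[0,0,0],[-0.001,0.001,-0.015],0.083],[[0,0,0],[-0.001,0.001,-0.03],0.083],[[0,0,0],[-0.001,0.001,-0.045],0.083],[[0,0,0],[-0.001,0.001,-0.06],0.083],[[0,0,0],[-0.001,0.001,-0.07],0.083],[[0,0,0],[-0.001,0.001,-0.074],0.083],[[0,0,0],[-0.001,0.001,-0.074],0.083],[[0,0,0],[-0.001,0.001,-0.074],0.083],[[0,0,0],[-0.001,0.001,-0.074],0.08],[[0,0,0],[-0.001,0.001,-0.074],0.075]]'
python3 -m handwheel '[[[0,0,0],[0,0,0],0.07],[[0,0,0],[0,0,0],0.065],[[0,0,0],[0,0,0],0.06],[[0,0,0],[0,0,0],0.055],[[0,0,0],[0,0,0],0.055],[[0,0,0],[0,0,0],0.055],[[0,0,0],[0,0,0],0.055],[[0,0,0],[0,0,0],0.055],[[0,0,0],[0,0,0],0.055],[[0,0,0],[0,0,0],0.055]]'
```

```text
t: 18.88
position: [0.5863, -0.0307, 0.0361]
orientation: [3.14, -0.0, 1.598]
wrist_force: [-0.7, -0.2, -1.0]
finger_gap: 0.075
grasp_force: 0.0
t: 19.72
position: [0.5861, -0.0307, 0.0361]
orientation: [3.141, -0.0, 1.598]
wrist_force: [-1.4, -0.2, 6.7]
finger_gap: 0.0597
grasp_force: 62.9
```

```bash
python3 -m handwheel '[[[0,0,0],[0,0,0.02],0.055],[[0,0,0],[0,0,0.05],0.055],[[0,0,0],[0,0,0.085],0.055],[[0,0,0],[-0.005,-0.01,0.115],0.055],[[0,0,0],[-0.025,-0.04,0.12],0.055],[[0,0,0],[-0.045,-0.075,0.12],0.055],[[0,0,0],[-0.063,-0.11,0.12],0.055],[[0,0,0],[-0.081,-0.145,0.12],0.055],[[0,0,0],[-0.099,-0.18,0.12],0.055],[[0,0,0],[-0.117,-0.215,0.12],0.055]]'
python3 -m handwheel '[[[0,0,0],[-0.012,-0.027,0],0.055],[[0,0,0],[-0.0213,-0.0453,0],0.055],[[0,0,0],[-0.0213,-0.0453,-0.005],0.055],[[0,0,0],[-0.0213,-0.0453,-0.03],0.055],[[0,0,0],[-0.0213,-0.0453,-0.06],0.055],[[0,0,0],[-0.0213,-0.0453,-0.085],0.055],[[0,0,0],[-0.0213,-0.0453,-0.105],0.055],[[0,0,0],[-0.0213,-0.0453,-0.117],0.055],[[0,0,0],[-0.0213,-0.0453,-0.121],0.055],[[0,0,0],[-0.0213,-0.0453,-0.121],0.055]]'
```

```text
t: 20.55
position: [0.467, -0.2468, 0.1551]
orientation: [-3.141, -0.0, 1.598]
wrist_force: [0.7, -0.4, -1.8]
finger_gap: 0.0596
grasp_force: 65.1
t: 21.38
position: [0.448, -0.2905, 0.0343]
orientation: [3.141, -0.0, 1.599]
wrist_force: [0.5, -0.4, -2.6]
finger_gap: 0.0598
grasp_force: 66.8
```

```bash
python3 -m handwheel '[[[0,0,0],[0,0,-0.0005],0.06],[[0,0,0],[0,0,-0.0005],0.066],[[0,0,0],[0,0,-0.0005],0.072],[[0,0,0],[0,0,-0.0005],0.076],[[0,0,0],[0,0,-0.0005],0.076],[[0,0,0],[0,0,0.015],0.076],[[0,0,0],[0,0,0.045],0.076],[[0,0,0],[0,0,0.08],0.076],[[0,0,0],[0,0,0.12],0.076],[[0,0,0],[0,0,0.14],0.07]]'
python3 - <<'E'
from bench import manip
from h import *
np.set_printoptions(precision=4,suppress=True)
t=manip.get_image("top");pickle.dump(t,open("top1.pkl","wb"));s=manip.get_image("side");pickle.dump(s,open("side2.pkl","wb"))
print(manip.sense()["position"])
a=cv2.resize(t["image"][225:410,255:500,::-1],None,fx=2.4,fy=2.4,interpolation=cv2.INTER_CUBIC)
cv2.imwrite("pics/a7.png",a)
i=t["image"].astype(int);m=(cv2.cvtColor(t["image"],cv2.COLOR_RGB2HSV)[...,1]<45)&(i.min(2)>85)
k=blob(m[:,:390],(322,285));r=cv2.minAreaRect(k);print(r,cv2.boxPoints(r).tolist())
for c in (265,290): pass
x,y,w,h=cv2.boundingRect(k);print(x,y,w,h)
mm=np.zeros(m.shape,np.uint8);cv2.drawContours(mm,[k],-1,1,-1)
cols=np.arange(x,x+w);wd=mm[:,cols].sum(0);cen=[np.nonzero(mm[:,c])[0].mean() for c in cols];print(wd,np.round(cen,1))
print("ends",plane(t,(x-.5,np.mean(cen[:5])),.02),plane(t,(x+w-.5,np.mean(cen[-5:])),.02))
# axis mid
p=np.polyfit(cols[18:70],cen[18:70],1);A=plane(t,(300,np.polyval(p,300)),.02);B=plane(t,(345,np.polyval(p,345)),.02);print(A,B)
E
```

```text
t: 22.22
position: [0.4488, -0.2922, 0.1785]
orientation: [3.137, 0.003, 1.597]
wrist_force: [1.1, 0.4, 0.0]
finger_gap: 0.0702
grasp_force: 0.0
[ 0.4501 -0.2927  0.1787]
((321.48980712890625, 284.0866394042969), (16.266645431518555, 87.19564056396484), 88.58557891845703) [[277.7044982910156, 277.031982421875], [364.8735656738281, 274.879638671875], [365.2751159667969, 291.14129638671875], [278.1060485839844, 293.29364013671875]]
278 275 88 19
[12 16 17 17 17 17 17 17 17 17 17 17 17 15 15 14 13 13 13 13 13 13 13 14
 14 14 14 14 14 13 12 13 13 13 13 13 13 13 13 13 13 13 13 13 13 13 13 13
 13 13 13 13 13 13 13 13 13 13 13 13 13 13 13 13 13 13 13 13 14 14 14 14
 14 14 14 14 15 16 16 16 16 16 17 17 16 16 14 10] [283.5 284.5 285.  285.  285.  285.  285.  285.  285.  285.  285.  285.
 285.  285.  285.  285.5 285.  285.  285.  285.  285.  285.  285.  284.5
 284.5 284.5 284.5 284.5 284.5 284.  284.5 284.  284.  284.  284.  284.
 284.  284.  284.  284.  284.  284.  284.  284.  284.  284.  284.  284.
 284.  284.  284.  284.  284.  284.  284.  284.  284.  284.  284.  284.
 284.  284.  284.  284.  284.  284.  284.  284.  283.5 283.5 283.5 283.5
 283.5 283.5 283.5 283.5 283.  283.5 283.5 283.5 283.5 283.5 283.  283.
 283.5 283.5 283.5 284.5]
ends [0.5273 0.0621 0.02  ] [ 0.5334 -0.1195  0.02  ]
[0.5285 0.0157 0.02  ] [ 0.5322 -0.0772  0.02  ]
```

View pics/a7.png

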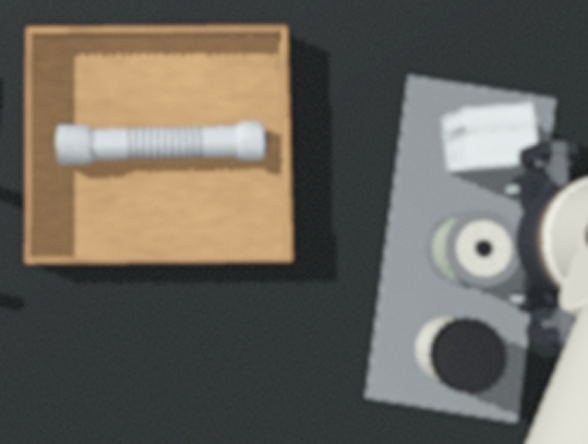

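The carton holds only the torch, at (160,142) in the crop, apparently unmoved (0.5305, -0.0327). All three stand on the mat at (492,137), (485,247) and (467,355). Now to the torch.

```bash
python3 -m handwheel '[[[0,0,0],[0.009,0.03,0],0.06],[[0,0,0],[0.02,0.065,0],0.06],[[0,0,0],[0.031,0.1,0],0.06],[[0,0,0],[0.042,0.135,0],0.06],[[0,0,0],[0.053,0.17,0],0.06],[[0,0,0],[0.064,0.2,0],0.06],[[0,0,0],[0.073,0.23,0],0.06],[[0,0,0],[0.08,0.25,-0.01],0.06],[[0,0,0],[0.082,0.258,-0.03],0.06],[[0,0,0],[0.082,0.258,-0.05],0.06]]'
python3 -m handwheel '[[[0,0,0],[0,0,-0.02],0.055],[[0,0,0],[0,0,-0.04],0.05],[[0,0,0],[0,0,-0.06],0.05],[[0,0,0],[0,0,-0.075],0.05],[[0,0,0],[0,0,-0.085],0.05],[[0,0,0],[0,0,-0.085],0.05],[[0,0,0],[0,0,-0.085],0.05],[[0,0,0],[0,0,-0.085],0.05],[[0,0,0],[0,0,-0.085],0.05],[[0,0,0],[0,0,-0.085],0.05]]'
```

```text
t: 23.15
position: [0.53, -0.029, 0.1231]
orientation: [3.141, -0.002, 1.603]
wrist_force: [-0.1, -0.4, 0.6]
finger_gap: 0.0601
grasp_force: 0.0
t: 23.98
position: [0.5301, -0.0329, 0.0401]
orientation: [3.14, -0.0, 1.598]
wrist_force: [-0.4, 0.2, -0.2]
finger_gap: 0.0499
grasp_force: 0.0
```

```bash
python3 -m handwheel '[[[0,0,0.005],[0,0,-0.01],0.05],[[0,0,0.005],[0,0,-0.02],0.05],[[0,0,0.005],[0,0,-0.028],0.05],[[0,0,0.005],[0,0,-0.033],0.05],[[0,0,0.005],[0,0,-0.036],0.05],[[0,0,0.005],[0,0,-0.039],0.05],[[0,0,0.005],[0,0,-0.039],0.05],[[0,0,0.005],[0,0,-0.039],0.05],[[0,0,0.005],[0,0,-0.039],0.045],[[0,0,0.005],[0,0,-0.039],0.04]]'
python3 -m handwheel '[[[0,0,0],[0,0,0],0.035],[[0,0,0],[0,0,0],0.03],[[0,0,0],[0,0,0],0.025],[[0,0,0],[0,0,0],0.018],[[0,0,0],[0,0,0],0.018],[[0,0,0],[0,0,0],0.018],[[0,0,0],[0,0,0],0.018],[[0,0,0],[0,0,0],0.018],[[0,0,0],[0,0,0],0.018],[[0,0,0],[0,0,0],0.018]]'
```

```text
t: 24.82
position: [0.5296, -0.033, 0.0005]
orientation: [3.141, -0.0, 1.603]
wrist_force: [-0.4, -0.4, -0.3]
finger_gap: 0.04
grasp_force: 0.0
t: 25.65
position: [0.5297, -0.0329, 0.0007]
orientation: [3.141, -0.0, 1.603]
wrist_force: [-1.2, 0.4, 5.5]
finger_gap: 0.0243
grasp_force: 58.6
```

```bash
python3 -m handwheel '[[[0,0,0],[0,0,0.01],0.018],[[0,0,0],[0,0,0.035],0.018],[[0,0,0],[0,0,0.065],0.018],[[0,0,0],[0,0,0.1],0.018],[[0,0,0.05],[0,0.01,0.135],0.018],[[0,0,0.15],[0,0.03,0.165],0.018],[[0,0,0.25],[-0.003,0.06,0.175],0.018],[[0,0,0.35],[-0.006,0.09,0.175],0.018],[[0,0,0.45],[-0.009,0.12,0.175],0.018],[[0,0,0.55],[-0.012,0.15,0.175],0.018]]'
python3 -m handwheel '[[[0,0,0.1],[-0.002,0.02,0],0.018],[[0,0,0.2],[-0.004,0.04,0],0.018],[[0,0,0.3],[-0.006,0.06,0],0.018],[[0,0,0.4],[-0.008,0.08,0],0.018],[[0,0,0.5],[-0.01,0.1,0],0.018],[[0,0,0.6],[-0.012,0.12,0],0.018],[[0,0,0.7],[-0.012,0.14,0],0.018],[[0,0,0.8],[-0.012,0.16,0],0.018],[[0,0,0.88],[-0.012,0.168,0],0.018],[[0,0,0.929],[-0.012,0.1677,0],0.018]]'
python3 -m handwheel '[[[0,0,0],[0,0,0],0.018],[[0,0,0],[0,0,0],0.018],[[0,0,0],[0,0,0],0.018],[[0,0,0],[0,0,0],0.018],[[0,0,0],[0,0,0],0.018],[[0,0,0],[0,0,0],0.018],[[0,0,0],[0,0,0],0.018],[[0,0,0],[0,0,0],0.018],[[0,0,0],[0,0,0],0.018],[[0,0,0],[0,0,0],0.018]]'
python3 - <<'E'
from bench import manip
from h import *
s=manip.get_image("side");t=manip.get_image("top");pickle.dump(s,open("side3.pkl","wb"));pickle.dump(t,open("top3.pkl","wb"))
a=cv2.resize(s["image"][90:240,180:340,::-1],(640,600),interpolation=cv2.INTER_CUBIC)
cv2.imwrite("pics/a8.png",a);print(manip.sense()["q"].round(2))
E
```

```text
t: 26.48
position: [0.5165, 0.1181, 0.1759]
orientation: [3.141, 0.0, 2.157]
wrist_force: [0.4, 0.7, -2.9]
finger_gap: 0.0239
grasp_force: 59.3
t: 27.32
position: [0.5038, 0.2878, 0.1752]
orientation: [3.14, -0.001, 3.09]
wrist_force: [-0.7, -0.6, -2.5]
finger_gap: 0.024
grasp_force: 59.3
t: 28.15
position: [0.5052, 0.2848, 0.1751]
orientation: [-3.142, -0.0, 3.082]
wrist_force: [-0.3, -0.5, -1.6]
finger_gap: 0.0236
grasp_force: 59.3
[-0.37  0.41 -0.24  1.78  0.11  0.97  0.85]
```

View pics/a8.png

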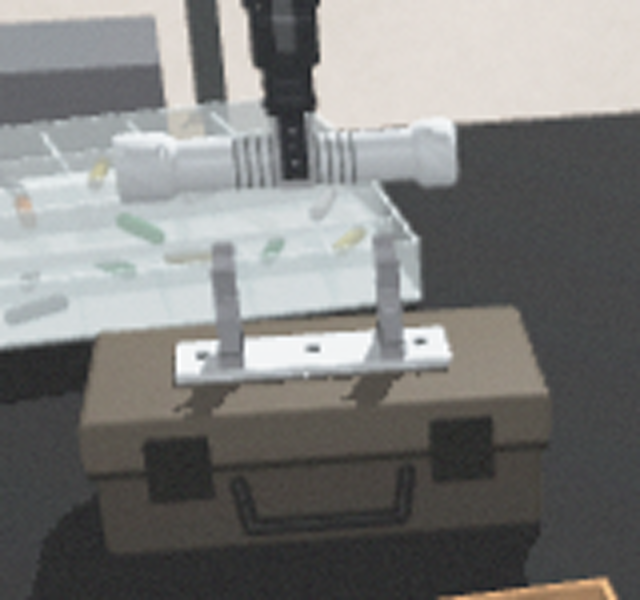

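The torch is held level over the clips, at about (290,158) with the clips at (225,290) and (388,285); everything lines up. Pressing down.

```bash
python3 -m handwheel '[[[0,0,0],[0,0,-0.01],0.018],[[0,0,0],[0,0,-0.02],0.018],[[0,0,0],[0,0,-0.03],0.018],[[0,0,0],[0,0,-0.037],0.018],[[0,0,0],[0,0,-0.044],0.018],[[0,0,0],[0,0,-0.05],0.018],[[0,0,0],[0,0,-0.055],0.018],[[0,0,0],[0,0,-0.06],0.018],[[0,0,0],[0,0,-0.065],0.018],[[0,0,0],[0,0,-0.065],0.018]]'
python3 -m handwheel '[[[0,0,0],[0,0,-0.004],0.018],[[0,0,0],[0,0,-0.008],0.018],[[0,0,0],[0,0,-0.011],0.018],[[0,0,0],[0,0,-0.014],0.018],[[0,0,0],[0,0,-0.016],0.018],[[0,0,0],[0,0,-0.0185],0.018],[[0,0,0],[0,0,-0.0185],0.018],[[0,0,0],[0,0,-0.0185],0.018],[[0,0,0],[0,0,-0.0185],0.018],[[0,0,0],[0,0,-0.0185],0.018]]'
```

```text
t: 29.08
position: [0.5065, 0.2851, 0.1106]
orientation: [3.14, 0.002, 3.082]
wrist_force: [1.6, -0.1, -0.5]
finger_gap: 0.0238
grasp_force: 59.5
t: 29.92
position: [0.5041, 0.2844, 0.0917]
orientation: [-3.14, -0.002, 3.082]
wrist_force: [-5.6, -1.4, 4.4]
finger_gap: 0.0238
grasp_force: 60.2
```

```bash
python3 -m handwheel '[[[0,0,0],[0,0,-0.001],0.018],[[0,0,0],[0,0,-0.002],0.018],[[0,0,0],[0,0,-0.003],0.018],[[0,0,0],[0,0,-0.004],0.018],[[0,0,0],[0,0,-0.004],0.018],[[0,0,0],[0,0,-0.004],0.018],[[0,0,0],[0,0,-0.004],0.018],[[0,0,0],[0,0,-0.004],0.018],[[0,0,0],[0,0,-0.004],0.018],[[0,0,0],[0,0,-0.004],0.018]]'
```

```text
t: 30.75
position: [0.5043, 0.2845, 0.0914]
orientation: [-3.14, -0.001, 3.082]
wrist_force: [-14.4, -9.0, 33.6]
finger_gap: 0.0241
grasp_force: 63.2
```

```bash
python3 -m handwheel '[[[0,0,0],[0,0,0.004],0.018],[[0,0,0],[0,0,0.004],0.03],[[0,0,0],[0,0,0.004],0.045],[[0,0,0],[0,0,0.004],0.05],[[0,0,0],[0,0,0.004],0.05],[[0,0,0],[0,0,0.004],0.05],[[0,0,0],[0,0,0.02],0.05],[[0,0,0],[0,0,0.05],0.05],[[0,0,0],[0,0,0.085],0.05],[[0,0,0],[0,0,0.1],0.05]]'
python3 -m handwheel '[[[0,0,-0.11],[-0.003,-0.03,0],0.06],[[0,0,-0.22],[-0.006,-0.06,0],0.07],[[0,0,-0.33],[-0.01,-0.1,0],0.08],[[0,0,-0.44],[-0.015,-0.14,0],0.08],[[0,0,-0.55],[-0.02,-0.18,0],0.08],[[0,0,-0.66],[-0.025,-0.22,0],0.08],[[0,0,-0.77],[-0.03,-0.26,0],0.08],[[0,0,-0.88],[-0.035,-0.3,0],0.08],[[0,0,-0.99],[-0.04,-0.34,0],0.08],[[0,0,-1.1],[-0.045,-0.38,0],0.08]]'
python3 - <<'E'
from bench import manip
from h import *
np.set_printoptions(precision=4,suppress=True)
s=manip.get_image("side");t=manip.get_image("top");pickle.dump(s,open("side4.pkl","wb"));pickle.dump(t,open("top4.pkl","wb"))
a=cv2.resize(s["image"][130:240,190:330,::-1],None,fx=2.8,fy=2.8,interpolation=cv2.INTER_CUBIC)
b=cv2.resize(t["image"][222:362,110:220,::-1],None,fx=2.2,fy=2.2,interpolation=cv2.INTER_CUBIC)
cv2.imwrite("pics/a9.png",np.hstack([a,b]))if a.shape[0]==b.shape[0] else print(a.shape,b.shape)
i=t["image"].astype(int);k=blob(i.min(2)>140,(160,285));r=cv2.minAreaRect(k);c=cv2.boxPoints(r);print(r,np.array([plane(t,q,.111) for q in c])[:,:2],plane(t,r[0],.111))
E
```

```text
t: 31.58
position: [0.5069, 0.2861, 0.1914]
orientation: [3.139, 0.004, 3.082]
wrist_force: [1.6, -0.0, 0.3]
finger_gap: 0.0502
grasp_force: 0.0
t: 32.42
position: [0.4598, -0.0971, 0.1878]
orientation: [3.141, 0.0, 1.977]
wrist_force: [0.1, -0.2, -0.1]
finger_gap: 0.0802
grasp_force: 0.0
((160.14337158203125, 292.7815856933594), (24.419818878173828, 95.34245300292969), 6.709836483001709) [[0.4122 0.3107]
 [0.5936 0.3002]
 [0.5891 0.2529]
 [0.4079 0.2646]] [0.4997 0.2822 0.111 ]
```

View pics/a9.png

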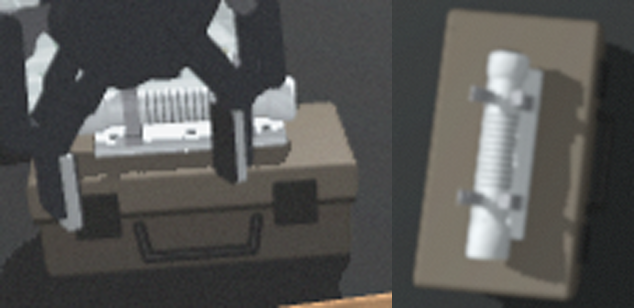

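The side and top crops show the torch seated in both clips, at (170,105) and (497,155), with its origin at about (0.505, 0.283). Next the case goes back; I'll check its position first.

```bash
python3 -m handwheel '[[[0,0,-0.05],[0.008,-0.025,0],0.072],[[0,0,-0.1],[0.018,-0.05,0],0.072],[[0,0,-0.15],[0.028,-0.075,0],0.072],[[0,0,-0.2],[0.038,-0.1,0],0.072],[[0,0,-0.25],[0.048,-0.125,0],0.072],[[0,0,-0.3],[0.058,-0.15,0],0.072],[[0,0,-0.312],[0.068,-0.18,0],0.072],[[0,0,-0.312],[0.078,-0.207,0],0.072],[[0,0,-0.312],[0.078,-0.207,0],0.072],[[0,0,-0.312],[0.078,-0.207,0],0.072]]'
python3 -m handwheel '[[[0,0,0],[0,0,0],0.072],[[0,0,0],[0,0,-0.02],0.072],[[0,0,0],[0,0,-0.04],0.072],[[0,0,0],[0,0,-0.06],0.072],[[0,0,0],[0,0,-0.07],0.072],[[0,0,0],[0,0,-0.07],0.072],[[0,0,0],[0,0,-0.07],0.072],[[0,0,0],[0,0,-0.07],0.072],[[0,0,0],[0,0,-0.07],0.072],[[0,0,0],[0,0,-0.07],0.072]]'
python3 - <<'E'
from h import *
t=load("top",1);im=t["image"].astype(int)
for n,m,p,z in [("spool hub",im.min(2)>175,(457,327),.079),("jar cap",im.max(2)<62,(449,373),.087)]:
    k=blob(m[:,420:470],np.array(p)-[420,0])+[420,0];r=cv2.minAreaRect(k);print(n,r,plane(t,r[0],z))
t4=load("top",4);m4=t4["image"].astype(int).min(2)>175
for k in cv2.findContours(m4[240:410,410:500].astype(np.uint8),0,2)[0]:
    if cv2.contourArea(k)>30: r=cv2.minAreaRect(k+[410,240]);print(r,plane(t4,r[0],.085))
E
```

```text
t: 33.35
position: [0.5381, -0.3037, 0.1869]
orientation: [-3.141, 0.0, 1.668]
wrist_force: [1.0, 0.2, 0.9]
finger_gap: 0.072
grasp_force: 0.0
t: 34.18
position: [0.539, -0.3026, 0.1189]
orientation: [3.14, 0.001, 1.67]
wrist_force: [-0.1, -0.8, 0.0]
finger_gap: 0.0721
grasp_force: 0.0
spool hub ((456.0, 328.0), (22.0, 22.0), 90.0) [ 0.445794   -0.29092233  0.079     ]
jar cap ((450.0, 373.0), (28.0, 28.0), 90.0) [ 0.35994437 -0.27627363  0.087     ]
((455.40411376953125, 325.9109802246094), (18.609542846679688, 22.354860305786133), 69.44395446777344) [ 0.44970282 -0.28836443  0.085     ]
((444.5, 313.5), (93.0, 69.0), 90.0) [ 0.47319554 -0.26746101  0.085     ]
```

```bash
python3 -m handwheel '[[[0,0,0],[0,-0.001,-0.02],0.072],[[0,0,0],[0,-0.001,-0.04],0.072],[[0,0,0],[0,-0.001,-0.058],0.072],[[0,0,0],[0,-0.001,-0.068],0.072],[[0,0,0],[0,-0.001,-0.073],0.072],[[0,0,0],[0,-0.001,-0.073],0.072],[[0,0,0],[0,-0.001,-0.073],0.068],[[0,0,0],[0,-0.001,-0.073],0.062],[[0,0,0],[0,-0.001,-0.073],0.056],[[0,0,0],[0,-0.001,-0.073],0.05]]'
python3 -m handwheel '[[[0,0,0],[0,0,0],0.042],[[0,0,0],[0,0,0],0.042],[[0,0,0],[0,0,0],0.042],[[0,0,0],[0,0,0],0.042],[[0,0,0],[0,0,0],0.042],[[0,0,0],[0,0,0],0.042],[[0,0,0],[0,0,0],0.042],[[0,0,0],[0,0,0],0.042],[[0,0,0],[0,0,0],0.042],[[0,0,0],[0,0,0],0.042]]'
```

```text
t: 35.02
position: [0.5388, -0.3036, 0.0456]
orientation: [3.14, 0.001, 1.67]
wrist_force: [-0.2, 0.1, 0.1]
finger_gap: 0.0502
grasp_force: 0.4
t: 35.85
position: [0.539, -0.3038, 0.0458]
orientation: [3.14, 0.001, 1.67]
wrist_force: [-1.5, -0.4, 6.7]
finger_gap: 0.0493
grasp_force: 62.9
```

```bash
python3 -m handwheel '[[[0,0,0],[0,0,0.02],0.042],[[0,0,0],[0,0,0.05],0.042],[[0,0,0],[0,0,0.085],0.042],[[0,0,0],[-0.002,0.01,0.11],0.042],[[0,0,0],[-0.01,0.04,0.11],0.042],[[0,0,0],[-0.02,0.075,0.11],0.042],[[0,0,0],[-0.03,0.11,0.11],0.042],[[0,0,0],[-0.04,0.145,0.11],0.042],[[0,0,0],[-0.05,0.18,0.11],0.042],[[0,0,0],[-0.058,0.215,0.11],0.042]]'
python3 -m handwheel '[[[0,0,0],[-0.004,0.018,0],0.042],[[0,0,0],[-0.0066,0.026,0],0.042],[[0,0,0],[-0.0066,0.026,-0.005],0.042],[[0,0,0],[-0.0066,0.026,-0.03],0.042],[[0,0,0],[-0.0066,0.026,-0.06],0.042],[[0,0,0],[-0.0066,0.026,-0.08],0.042],[[0,0,0],[-0.0066,0.026,-0.095],0.042],[[0,0,0],[-0.0066,0.026,-0.104],0.042],[[0,0,0],[-0.0066,0.026,-0.107],0.042],[[0,0,0],[-0.0066,0.026,-0.107],0.042]]'
```

```text
t: 36.68
position: [0.4788, -0.0867, 0.1545]
orientation: [-3.141, -0.0, 1.669]
wrist_force: [1.0, 0.2, -0.7]
finger_gap: 0.0492
grasp_force: 62.4
t: 37.52
position: [0.4734, -0.0641, 0.0474]
orientation: [-3.14, 0.001, 1.668]
wrist_force: [0.1, 0.2, -1.6]
finger_gap: 0.0492
grasp_force: 62.5
```

```bash
python3 -m handwheel '[[[0,0,0],[0.0007,0.0014,0],0.042],[[0,0,0],[0.0007,0.0014,-0.001],0.042],[[0,0,0],[0.0007,0.0014,-0.001],0.05],[[0,0,0],[0.0007,0.0014,-0.001],0.06],[[0,0,0],[0.0007,0.0014,-0.001],0.07],[[0,0,0],[0.0007,0.0014,-0.001],0.072],[[0,0,0],[0.0007,0.0014,0.02],0.072],[[0,0,0],[0.0007,0.0014,0.055],0.072],[[0,0,0],[0.0007,0.0014,0.095],0.072],[[0,0,0],[0.0007,0.0014,0.135],0.072]]'
python3 -m handwheel '[[[0,0,-0.02],[-0.013,-0.025,0],0.072],[[0,0,-0.04],[-0.03,-0.055,0],0.072],[[0,0,-0.06],[-0.047,-0.085,0],0.072],[[0,0,-0.07],[-0.064,-0.115,0],0.072],[[0,0,-0.07],[-0.081,-0.15,0],0.072],[[0,0,-0.07],[-0.098,-0.185,0],0.072],[[0,0,-0.07],[-0.1134,-0.215,0],0.072],[[0,0,-0.07],[-0.1134,-0.215,-0.03],0.072],[[0,0,-0.07],[-0.1134,-0.215,-0.06],0.072],[[0,0,-0.07],[-0.1134,-0.215,-0.07],0.072]]'
```

```text
t: 38.35
position: [0.4734, -0.0609, 0.1838]
orientation: [-3.14, -0.0, 1.67]
wrist_force: [1.2, -0.5, 0.4]
finger_gap: 0.0723
grasp_force: 0.0
t: 39.18
position: [0.3586, -0.2752, 0.11]
orientation: [-3.138, -0.002, 1.598]
wrist_force: [0.1, 0.6, 0.5]
finger_gap: 0.0722
grasp_force: 0.0
```

```bash
python3 -m handwheel '[[[0,0,0],[0,-0.001,0],0.072],[[0,0,0],[0,-0.001,0],0.072],[[0,0,0],[0,-0.001,0],0.072],[[0,0,0],[0,-0.001,0],0.072],[[0,0,0],[0,-0.001,0],0.072],[[0,0,0],[0,-0.001,0],0.072],[[0,0,0],[0,-0.001,0],0.072],[[0,0,0],[0,-0.001,0],0.072],[[0,0,0],[0,-0.001,0],0.072],[[0,0,0],[0,-0.001,0],0.072]]'
```

```text
t: 40.02
position: [0.3609, -0.2768, 0.1126]
orientation: [-3.142, -0.0, 1.6]
wrist_force: [-0.6, -0.1, 0.0]
finger_gap: 0.0719
grasp_force: 0.0
```

```bash
python3 -m handwheel '[[[0,0,0],[0,-0.0015,-0.015],0.072],[[0,0,0],[0,-0.0015,-0.03],0.072],[[0,0,0],[0,-0.0015,-0.045],0.072],[[0,0,0],[0,-0.0015,-0.057],0.072],[[0,0,0],[0,-0.0015,-0.065],0.072],[[0,0,0],[0,-0.0015,-0.0675],0.072],[[0,0,0],[0,-0.0015,-0.0675],0.072],[[0,0,0],[0,-0.0015,-0.0675],0.068],[[0,0,0],[0,-0.0015,-0.0675],0.064],[[0,0,0],[0,-0.0015,-0.0675],0.06]]'
python3 -m handwheel '[[[0,0,0],[0,0,0],0.055],[[0,0,0],[0,0,0],0.05],[[0,0,0],[0,0,0],0.05],[[0,0,0],[0,0,0],0.05],[[0,0,0],[0,0,0],0.05],[[0,0,0],[0,0,0],0.05],[[0,0,0],[0,0,0],0.05],[[0,0,0],[0,0,0],0.05],[[0,0,0],[0,0,0],0.05],[[0,0,0],[0,0,0],0.05]]'
```

```text
t: 40.85
position: [0.3614, -0.2787, 0.0458]
orientation: [3.14, 0.001, 1.6]
wrist_force: [0.0, 0.2, 1.3]
finger_gap: 0.0599
grasp_force: 0.2
t: 41.68
position: [0.3614, -0.2787, 0.0462]
orientation: [3.14, 0.001, 1.6]
wrist_force: [-1.9, 0.4, 6.6]
finger_gap: 0.0577
grasp_force: 62.7
```

```bash
python3 -m handwheel '[[[0,0,0],[0,0,0.02],0.05],[[0,0,0],[0,0,0.05],0.05],[[0,0,0],[0,0,0.085],0.05],[[0,0,0],[0.004,0.01,0.12],0.05],[[0,0,0],[0.016,0.04,0.13],0.05],[[0,0,0],[0.03,0.075,0.13],0.05],[[0,0,0],[0.044,0.11,0.13],0.05],[[0,0,0],[0.058,0.145,0.13],0.05],[[0,0,0],[0.071,0.18,0.13],0.05],[[0,0,0],[0.085,0.215,0.13],0.05]]'
python3 -m handwheel '[[[0,0,0],[0.012,0.03,0],0.05],[[0,0,0],[0.02,0.056,0],0.05],[[0,0,0],[0.026,0.0711,0],0.05],[[0,0,0],[0.026,0.0711,0],0.05],[[0,0,0],[0.026,0.0711,-0.01],0.05],[[0,0,0],[0.026,0.0711,-0.035],0.05],[[0,0,0],[0.026,0.0711,-0.065],0.05],[[0,0,0],[0.026,0.0711,-0.09],0.05],[[0,0,0],[0.026,0.0711,-0.11],0.05],[[0,0,0],[0.026,0.0711,-0.12],0.05]]'
python3 -m handwheel '[[[0,0,0],[0,0,0],0.05],[[0,0,0],[0,0,-0.003],0.05],[[0,0,0],[0,0,-0.006],0.05],[[0,0,0],[0,0,-0.008],0.05],[[0,0,0],[0,0,-0.0085],0.05],[[0,0,0],[0,0,-0.0085],0.05],[[0,0,0],[0,0,-0.0085],0.05],[[0,0,0],[0,0,-0.0085],0.05],[[0,0,0],[0,0,-0.0085],0.05],[[0,0,0],[0,0,-0.0085],0.05]]'
```

```text
t: 42.52
position: [0.4459, -0.0616, 0.1756]
orientation: [3.141, -0.0, 1.6]
wrist_force: [1.0, 0.5, -1.9]
finger_gap: 0.0572
grasp_force: 64.8
t: 43.35
position: [0.4691, 0.0059, 0.0523]
orientation: [-3.137, 0.001, 1.598]
wrist_force: [-0.3, 0.2, -1.0]
finger_gap: 0.0575
grasp_force: 64.8
t: 44.18
position: [0.4725, 0.0078, 0.0472]
orientation: [3.14, -0.0, 1.6]
wrist_force: [-1.1, 0.3, 4.4]
finger_gap: 0.0577
grasp_force: 65.2
```

```bash
python3 -m handwheel '[[[0,0,0],[0,0,0.0005],0.055],[[0,0,0],[0,0,0.0005],0.062],[[0,0,0],[0,0,0.0005],0.07],[[0,0,0],[0,0,0.0005],0.076],[[0,0,0],[0,0,0.0005],0.076],[[0,0,0],[0,0,0.0005],0.076],[[0,0,0],[0,0,0.02],0.076],[[0,0,0],[0,0,0.055],0.076],[[0,0,0],[0,0,0.095],0.076],[[0,0,0],[0,0,0.135],0.076]]'
python3 -m handwheel '[[[0,0,0],[-0.003,-0.03,0],0.076],[[0,0,0],[-0.006,-0.065,0],0.078],[[0,0,0],[-0.009,-0.1,0],0.078],[[0,0,0],[-0.012,-0.14,0],0.078],[[0,0,0],[-0.015,-0.18,0],0.078],[[0,0,0],[-0.018,-0.22,0],0.078],[[0,0,0],[-0.021,-0.26,0],0.078],[[0,0,0],[-0.0245,-0.298,-0.02],0.078],[[0,0,0],[-0.0245,-0.298,-0.05],0.078],[[0,0,0],[-0.0245,-0.298,-0.07],0.078]]'
python3 -m handwheel '[[[0,0,0],[0,0,0],0.078],[[0,0,0],[0,0,0],0.078],[[0,0,0],[0,0,0],0.078],[[0,0,0],[0,0,0],0.078],[[0,0,0],[0,0,0],0.078],[[0,0,0],[0,0,0],0.078],[[0,0,0],[0,0,0],0.078],[[0,0,0],[0,0,0],0.078],[[0,0,0],[0,0,0],0.078],[[0,0,0],[0,0,0],0.078]]'
python3 - <<'E'
from bench import manip
from h import *
t=manip.get_image("top");pickle.dump(t,open("top5.pkl","wb"));s=manip.get_image("side");pickle.dump(s,open("side5.pkl","wb"))
im=t["image"].astype(int)
m=(im.min(2)>150)[290:335,320:370];k=blob(m,(20,22));r=cv2.minAreaRect(k+[320,290]);print("case",r,plane(t,r[0],.09))
m=(im.max(2)<75)[295:333,285:322];k=blob(m,(18,17));r=cv2.minAreaRect(k+[285,295]);print("jar",r,plane(t,r[0],.088))
t0=load("top");im=t0["image"].astype(int)
m=(im.min(2)>150)[290:335,320:370];k=blob(m,(20,22));r=cv2.minAreaRect(k+[320,290]);print("case0",r,plane(t,r[0],.09))
m=(im.max(2)<75)[295:333,285:322];k=blob(m,(18,17));r=cv2.minAreaRect(k+[285,295]);print("jar0",r,plane(t,r[0],.088))
E
```

```text
t: 45.02
position: [0.4708, 0.0076, 0.1826]
orientation: [-3.139, 0.0, 1.6]
wrist_force: [0.4, 0.2, 0.4]
finger_gap: 0.0758
grasp_force: 0.0
t: 45.85
position: [0.4458, -0.2936, 0.1101]
orientation: [-3.141, 0.001, 1.594]
wrist_force: [-0.5, 1.4, -1.1]
finger_gap: 0.0781
grasp_force: 0.0
t: 46.68
position: [0.4474, -0.2902, 0.1117]
orientation: [3.141, 0.0, 1.6]
wrist_force: [-0.1, 1.1, 0.2]
finger_gap: 0.0779
grasp_force: 0.0
case ((338.57940673828125, 310.5323181152344), (26.460294723510742, 32.519317626953125), 85.60128784179688) [ 0.47421141 -0.06087676  0.09      ]
jar ((303.5, 312.5), (27.0, 27.0), 90.0) [0.46898643 0.00708471 0.088     ]
case0 ((339.005859375, 310.576416015625), (26.767078399658203, 33.056190490722656), 85.60128784179688) [ 0.47414455 -0.0617052   0.09      ]
jar0 ((303.2500305175781, 311.7500305175781), (26.870054244995117, 26.16295051574707), 45.0) [0.47042352 0.00760247 0.088     ]
```

Case and jar are back within about 1 mm of where they came from. The spool is last.

```bash
python3 -m handwheel '[[[0,0,0],[0,0,-0.02],0.078],[[0,0,0],[0,0,-0.04],0.078],[[0,0,0],[0,0,-0.058],0.078],[[0,0,0],[0,0,-0.07],0.078],[[0,0,0],[0,0,-0.0765],0.078],[[0,0,0],[0,0,-0.0765],0.078],[[0,0,0],[0,0,-0.0765],0.078],[[0,0,0],[0,0,-0.0765],0.074],[[0,0,0],[0,0,-0.0765],0.068],[[0,0,0],[0,0,-0.0765],0.064]]'
python3 -m handwheel '[[[0,0,0],[0,0,0],0.06],[[0,0,0],[0,0,0],0.055],[[0,0,0],[0,0,0],0.055],[[0,0,0],[0,0,0],0.055],[[0,0,0],[0,0,0],0.055],[[0,0,0],[0,0,0],0.055],[[0,0,0],[0,0,0],0.055],[[0,0,0],[0,0,0],0.055],[[0,0,0],[0,0,0],0.055],[[0,0,0],[0,0,0],0.055]]'
```

```text
t: 47.62
position: [0.4478, -0.2906, 0.036]
orientation: [3.14, 0.001, 1.6]
wrist_force: [-1.5, -0.1, 0.9]
finger_gap: 0.0636
grasp_force: 0.6
t: 48.45
position: [0.4478, -0.2907, 0.0364]
orientation: [3.14, 0.001, 1.6]
wrist_force: [-2.5, 0.6, 9.3]
finger_gap: 0.0598
grasp_force: 62.6
```

```bash
python3 -m handwheel '[[[0,0,0],[0,0,0.02],0.055],[[0,0,0],[0,0,0.05],0.055],[[0,0,0],[0,0,0.085],0.055],[[0,0,0],[0.008,0.01,0.12],0.055],[[0,0,0],[0.03,0.04,0.13],0.055],[[0,0,0],[0.052,0.075,0.13],0.055],[[0,0,0],[0.074,0.11,0.13],0.055],[[0,0,0],[0.094,0.145,0.13],0.055],[[0,0,0],[0.11,0.18,0.13],0.055],[[0,0,0],[0.124,0.215,0.13],0.055]]'
python3 -m handwheel '[[[0,0,0],[0.008,0.025,0],0.055],[[0,0,0],[0.0143,0.045,0],0.055],[[0,0,0],[0.0143,0.045,0],0.055],[[0,0,0],[0.0143,0.045,-0.01],0.055],[[0,0,0],[0.0143,0.045,-0.03],0.055],[[0,0,0],[0.0143,0.045,-0.06],0.055],[[0,0,0],[0.0143,0.045,-0.085],0.055],[[0,0,0],[0.0143,0.045,-0.105],0.055],[[0,0,0],[0.0143,0.045,-0.115],0.055],[[0,0,0],[0.0143,0.045,-0.12],0.055]]'
python3 -m handwheel '[[[0,0,0],[0,0,0],0.055],[[0,0,0],[0,0,-0.003],0.055],[[0,0,0],[0,0,-0.006],0.055],[[0,0,0],[0,0,-0.008],0.055],[[0,0,0],[0,0,-0.0085],0.055],[[0,0,0],[0,0,-0.0085],0.055],[[0,0,0],[0,0,-0.0085],0.055],[[0,0,0],[0,0,-0.0085],0.055],[[0,0,0],[0,0,-0.0085],0.055],[[0,0,0],[0,0,-0.0085],0.055]]'
```

```text
t: 49.28
position: [0.5723, -0.0732, 0.1654]
orientation: [3.141, -0.0, 1.6]
wrist_force: [0.4, -0.4, -2.0]
finger_gap: 0.0593
grasp_force: 65.1
t: 50.12
position: [0.5836, -0.0319, 0.0429]
orientation: [-3.138, 0.001, 1.598]
wrist_force: [-0.3, -0.0, -0.5]
finger_gap: 0.0595
grasp_force: 65.1
t: 50.95
position: [0.5864, -0.0303, 0.0375]
orientation: [3.14, -0.0, 1.6]
wrist_force: [-1.6, -0.2, 6.3]
finger_gap: 0.0596
grasp_force: 65.4
```

Seated. Release, raise, retreat over the mat side, and check all of them.

```bash
python3 -m handwheel '[[[0,0,0],[0,0,0.0005],0.06],[[0,0,0],[0,0,0.0005],0.067],[[0,0,0],[0,0,0.0005],0.074],[[0,0,0],[0,0,0.0005],0.08],[[0,0,0],[0,0,0.0005],0.082],[[0,0,0],[0,0,0.0005],0.082],[[0,0,0],[0,0,0.02],0.082],[[0,0,0],[0,0,0.055],0.082],[[0,0,0],[0,0,0.095],0.082],[[0,0,0],[0,0,0.135],0.082]]'
python3 -m handwheel '[[[0,0,0],[-0.01,-0.03,0.01],0.082],[[0,0,0],[-0.025,-0.065,0.01],0.082],[[0,0,0],[-0.04,-0.1,0.01],0.082],[[0,0,0],[-0.055,-0.14,0.01],0.082],[[0,0,0],[-0.07,-0.18,0.01],0.082],[[0,0,0],[-0.085,-0.22,0.01],0.082],[[0,0,0],[-0.1,-0.26,0.01],0.082],[[0,0,0],[-0.11,-0.29,0.01],0.082],[[0,0,0],[-0.11,-0.3,0.01],0.082],[[0,0,0],[-0.11,-0.3,0.01],0.082]]'
python3 -m handwheel '[[[0,0,0],[0,0,0],0.082],[[0,0,0],[0,0,0],0.082],[[0,0,0],[0,0,0],0.082],[[0,0,0],[0,0,0],0.082],[[0,0,0],[0,0,0],0.082],[[0,0,0],[0,0,0],0.082],[[0,0,0],[0,0,0],0.082],[[0,0,0],[0,0,0],0.082],[[0,0,0],[0,0,0],0.082],[[0,0,0],[0,0,0],0.082]]'
python3 - <<'E'
from bench import manip
from h import *
np.set_printoptions(precision=4,suppress=True)
t=manip.get_image("top");s=manip.get_image("side")
for n,tt,ss in(("before",load("top"),load("side")),("now",t,s)):
    im=tt["image"].astype(int);print(n)
    for o,m,x0,y0,x1,y1,c,z in [("case",im.min(2)>150,320,290,370,335,(20,22),.09),("jar",im.max(2)<75,285,295,322,333,(18,17),.088),("spool hub",im.min(2)>180,305,235,345,272,(19,19),.08)]:
        r=cv2.minAreaRect(blob(m[y0:y1,x0:x1],c)+[x0,y0]);print(o,np.round(r[0],1),np.round(r[1],1),round(r[2],1),plane(tt,r[0],z))
    im=ss["image"].astype(int);r=cv2.minAreaRect(blob((im.max(2)<60)[225:262,232:276],(22,18))+[232,225]);print("side jar cap",np.round(r[0],1))
    r=cv2.minAreaRect(blob((im.min(2)>175)[235:262,300:350],(25,13))+[300,235]);print("side hub",np.round(r[0],1))
# bystander / overall change
d0=np.abs(t["image"].astype(int)-load("top")["image"]).max(2)[130:225,180:480];print("bystander top diff px",(d0>40).sum())
i=t["image"].astype(int);r=cv2.minAreaRect(blob(i.min(2)>140,(160,285)));print("torch",r,plane(t,r[0],.111))
E
```

```text
t: 51.78
position: [0.5847, -0.0304, 0.1723]
orientation: [-3.139, 0.0, 1.6]
wrist_force: [0.7, -0.8, -0.2]
finger_gap: 0.082
grasp_force: 0.0
t: 52.62
position: [0.4735, -0.335, 0.1819]
orientation: [-3.141, 0.002, 1.592]
wrist_force: [0.2, 0.4, 0.1]
finger_gap: 0.082
grasp_force: 0.0
t: 53.45
position: [0.4757, -0.3302, 0.1816]
orientation: [-3.142, -0.0, 1.6]
wrist_force: [-1.3, 0.3, -1.2]
finger_gap: 0.0823
grasp_force: 0.0
before
case [339.  310.6] [26.8 33.1] 85.6 [ 0.4741 -0.0617  0.09  ]
jar [303.3 311.8] [26.9 26.2] 45.0 [0.4704 0.0076 0.088 ]
spool hub [323.8 253.8] [21.9 22.6] 45.0 [ 0.5859 -0.0305  0.08  ]
side jar cap [253.5 240. ]
side hub [325.  247.5]
now
case [338.6 310.5] [26.4 32.5] 85.6 [ 0.4743 -0.0609  0.09  ]
jar [303.5 312.5] [27. 27.] 90.0 [0.469  0.0071 0.088 ]
spool hub [324.  254.5] [21. 22.] 90.0 [ 0.5844 -0.031   0.08  ]
side jar cap [251.7 242. ]
side hub [331.5 242. ]
bystander top diff px 0
torch ((160.14337158203125, 292.7815856933594), (24.419818878173828, 95.34245300292969), 6.709836483001709) [0.4997 0.2822 0.111 ]
```

```bash
python3 -c "
from bench import manip
print(manip.close_job())"
```

```text
the job is handed in; nothing more can be done
None
```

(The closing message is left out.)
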